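Stack the sanding blocks on the sloped stand

TASK

Put the three sanding blocks away in one stack on the sloped stand: flat on one another, black side down, lengthwise along the slope and not overhanging the board's sides, each pushed back snug against the backstop; the one already on the board lies short of it. The block that stands on edge in the slotted holder has to be lifted out and laid flat on the bench, black side down, and let go, so that you can take it again across its width. Do not disturb the other things on the bench.

Things in the scene. Friction and masses are not known exactly. Their poses are not given: they have to be found in the camera images.
- block_a: cork sanding block, brown on top with its lower half wrapped in black paper; 62 mm wide (its x axis), 110 mm long (y), 34 mm thick (z), about 0.09 kg. Origin: centre of the black face; z points from the black face to the brown face. Starts on the sloped board, flat and black face down, but about 25 mm short of the backstop and a little off the middle.
- block_b: cork sanding block, brown on top with its lower half wrapped in black paper; 62 mm wide (its x axis), 110 mm long (y), 34 mm thick (z), about 0.09 kg. Origin: centre of the black face; z points from the black face to the brown face. Starts lying flat on the bench, black face down, ahead and to the left.
- block_c: cork sanding block, brown on top with its lower half wrapped in black paper; 62 mm wide (its x axis), 110 mm long (y), 34 mm thick (z), about 0.09 kg. Origin: centre of the black face; z points from the black face to the brown face. Starts standing on its long edge in the slot of the holder, its black face towards the robot, 62 mm tall as it stands. (A further such block far off at the back left is part of the room and has no part in the job.)
- deck: sloped plywood board of the fixed stand, 94 mm wide (y), 130 mm long, falling to the left as the robot sees it at 0.31 rad to a brown wooden backstop. Origin: on its surface, mid-width, at the foot of the backstop's face. x points down the slope (board from x = -0.130 to 0, backstop's face at x = 0), z square off the board. Seated blocks have origins near (-0.055, 0, 0), (-0.055, 0, 0.034), (-0.055, 0, 0.068).
- stand: base of the stand that carries the board, 170 x 100 mm plywood; origin: centre of its underside on the bench, x level along the slope towards the backstop. The backstop is as wide as the board and 80 mm high, square off it; the board has no side walls. Friction holds a block on the slope wherever it is set: it does not slide down by itself.
- holder: fixed holder, dark wooden base 70 x 128 mm, 8 mm thick, with two aluminium rails 112 mm long along its y axis that form a 41 mm wide slot open at both ends; rail tops 23 mm above the bench, slot floor 8 mm above it. Origin: centre of its underside on the bench; x across the slot (away from the robot), z up.
- screw_jar: bystander, loose: screw jar, clear with a dark lid, 63 mm wide, 79 mm high. Origin: centre of its underside. Leave it alone.
- tape_roll: bystander, loose: cream roll of tape lying flat, 104 mm wide, 24 mm high. Origin: centre of its underside. Leave it alone.
- mug: bystander, loose: cream mug with a green band, 86 mm wide (121 mm with its handle), 90 mm high. Origin: centre of its underside. Leave it alone.
- glue_bottle: bystander, loose: white glue bottle with a black nozzle, 32 x 52 mm, 142 mm high. Origin: centre of its underside. Leave it alone.
- hinged_tin: bystander, loose: light grey closed tin, 78 x 124 mm, 38 mm high. Origin: centre of its underside. Leave it alone.
There are look-alikes about, which are no part of the job. What is shaped like the block_c but green is not meant.

How it is judged:
By the outcome, as a careful person would: the job done as asked, in the order asked, and still so for the second after the job is handed in, with the robot touching nothing.
It also fails if it takes over 72 s, if anything falls off the work surface, if the arm or the gripper's body presses on something with over 40 N, if the wrist force passes 120 N, or if a joint passes its speed limit or range.

ROBOT

A 6-joint arm with a two-finger parallel gripper is mounted at the origin on a cart in front of the work surface, level with it; the furniture and walls round the work are solid. World frame = base frame: x ahead of the robot, y to its left, z up, the work surface at z = 0. Lengths are in m, angles in rad, forces in N, time in s.
With the tool pointing down it reaches from about 0.25 to 0.8 m from the base axis. Payload 8.5 kg.
Tool frame: the origin (TCP) lies at the very end of the fingers, on their centre line; the grasp point (between the pads) lies 19 mm behind it (pinch_z is the distance from the TCP to the grasp point, in m); z points along the fingers, y is the line along which they close (so a half turn about z gives the same grasp; the last joint's range is limited). The gripper opens to 85 mm and grips with 20 to 120 N. Pads are 22 mm wide; open, the fingers measure 114 mm over their backs; the gripper's body (76 mm by 85 mm) begins 54 mm behind the grasp point. The pads swing forward as they close: fully open they stand 13 mm farther back than shut.
Start: joints at [1.347, 0.238, -0.013, 1.319, 0, 1.571], TCP at [0.117, 0.512, 0.231] pointing down, gripper open.
Joint ranges: [-2.66, 2.66], [-1.03, 1.9], [-1.14, 1.46], [-1.82, 2.27], [-1.45, 1.34], [-3.14, 3.14]. Speed limits (rad/s): [2.22, 2.22, 2.79, 3.14, 3.14, 3.14].

INTERFACE

Orientations are given as a unit quaternion [x, y, z, w].
In Python, from rig import get_state, capture, camera_model, hand_in, pinch_z gives the robot as it stands.
- The arm moves only by the shell command python3 -m handwheel 'ROWS' [OPENING]. ROWS is JSON, a list that holds one entry, the list of rows, each a list of 6 numbers: the shift along the tool's x, y, z in cm, then the turn, a rotation vector about the tool's x, y, z in rad. In form: [[[tx, ty, tz, rx, ry, rz], ...]]. A call has 1 to 12 rows; each row is the pose to reach, as a shift and turn from the pose commanded when the call began, along the tool's axes at that moment; what a row does not reach only later rows make up. A row lasts 1/10 s, in which the tool goes at most 50 mm and 8.59 degrees, less where a joint would pass 70% of its speed; a pose out of reach is approached as far as the arm can. A call with a gripper value outside its range is refused whole. OPENING is the finger opening in cm, from 0 to 8.54, set as the call begins (- or left out, the last holds). The fingers move at their own pace and stop on an object; the grip force is fixed at half the most. Time passes only in rows, so rows that repeat a pose let the fingers close. It gives the time, the measured TCP pose, the force, the opening and the grip force at its end, in the units of the state.
- get_state(): the state, without advancing time (a new reading comes with each control period).
- capture(name): name is "scene" or "side" or "wrist"; returns the picture (384x512x3 uint8, blue, green, red); there is no depth.
- camera_model(name): a dict with "fx", "fy", "cx", "cy" (pixels), "pose" (4x4, takes a point from camera to world coordinates). Camera axes: x right, y up, looking along -z (the intrinsics and any distortion apply to the point x, -y, -z); pixel columns grow to the right and rows downward; lengths in m; the calibration is good to about 2 mm. A picture is of the moment at which its call begins: read the wrist's pose just before it. camera_model takes no time and is no camera call; for the wrist camera it gives the pose at the moment of the call.
- hand_in(): hands the job in; it is judged then, once.
The state is a dict: "time_s": time; "qpos": joint angles; "qvel": joint speeds; "joint_efforts": joint torques, N m; "ee_pos": TCP position; "ee_rot": TCP orientation; "ft_force": force on the tool from outside, world axes, zero at the start; "torque": the same for the moment, N m; "grip_width": finger opening in m; "gripper_force": force on a finger pad.
Only numpy, scipy, OpenCV 4.12 (cv2) and the standard library are available. Lean on these libraries where they do the work, as an engineer would, in place of code of your own. Each camera call takes 0.05 s, during which the arm holds its last target. There are 200 camera calls.

## Working session

There is one attempt and no reset: what is moved stays moved. The work goes in short steps, Python scripts to look and compute and a shell command to move; the robot and the scene stay as the last step left them, time stands still between calls to the robot, and variables do not carry over. Pictures are saved under pics/ and viewed, at most 10 in all, crops included, and the job is handed in when it is done.

```bash
ls; mkdir -p pics; python3 - <<'E'
from rig import *
import cv2,numpy as np
a=capture("scene");b=capture("side")
cv2.imwrite("pics/scene0.png",a);cv2.imwrite("pics/side0.png",b);cv2.imwrite("pics/wrist0.png",capture("wrist"))
for n in("scene","side","wrist"):
  m=camera_model(n);print(n,{k:(np.round(v,4).tolist() if k=="pose" else v) for k,v in m.items()})
s=get_state();print(s["ee_pos"],s["ee_rot"],s["ft_force"],s["grip_width"],s["time_s"])
E
```

```text
pics
scene {'fx': 433.36635894687305, 'fy': 433.36635894687305, 'cx': 252.37626987905418, 'cy': 188.00596307604187, 'pose': [[0.4619, 0.6619, -0.5904, -0.1052], [-0.8869, 0.3442, -0.308, -0.4261], [-0.0006, 0.6659, 0.746, 0.884], [0.0, 0.0, 0.0, 1.0]]}
side {'fx': 437.5943797213514, 'fy': 437.5943797213514, 'cx': 249.94350500955332, 'cy': 187.69170055531853, 'pose': [[-0.9491, 0.1838, -0.2557, 0.1946], [-0.3139, -0.4871, 0.815, 1.0252], [0.0253, 0.8538, 0.52, 0.7939], [0.0, 0.0, 0.0, 1.0]]}
wrist {'fx': 295.131238390278, 'fy': 295.131238390278, 'cx': 258.31899390493004, 'cy': 191.40960773246894, 'pose': [[0.223, -0.9375, -0.267, 0.0497], [0.9748, 0.214, 0.063, 0.5274], [-0.002, -0.2743, 0.9616, 0.374], [0.0, 0.0, 0.0, 1.0]]}
[0.11645357 0.51158749 0.23083735] [ 1.11677434e-01  9.93744362e-01 -5.37372665e-04 -6.63738387e-05] [ 0.25892848 -0.95257135  0.00146148] 0.08547435917228603 0.15
```

View pics/scene0.png

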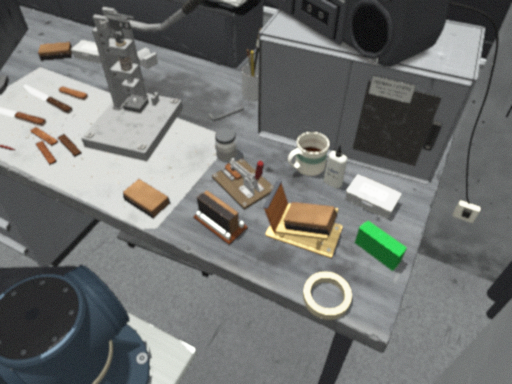

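View pics/side0.png

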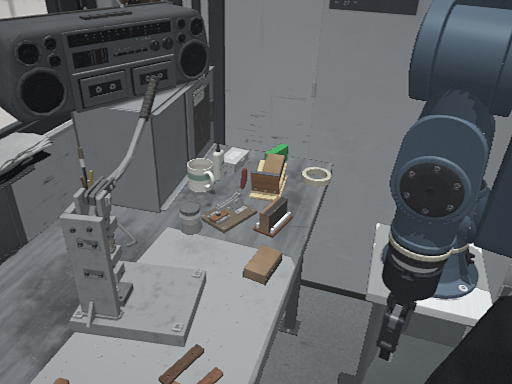

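Scene picture: block_b at px (146,196), block_c in the holder at (219,215), block_a on the sloped board at (310,218). It could be mistaken for the room's block at (55,49), the green block at (380,243), the brown tray at (240,183) or the knife handles at around (70,145). In the side picture, b is at (262,263), c at (273,215) and a at (268,178). By the description I choose 146,196 / 219,215 / 310,218, and check them in one close crop.

```bash
cat > h.py <<'E'
from rig import *
import cv2,numpy as np
from scipy.spatial.transform import Rotation as R
def ray(m,px):
    p=np.array([(px[0]-m["cx"])/m["fx"],-(px[1]-m["cy"])/m["fy"],-1.]);P=np.array(m["pose"])
    return P[:3,3],P[:3,:3]@p
def onz(m,px,z):
    o,d=ray(m,px);return o+d*(z-o[2])/d[2]
def proj(m,X):
    P=np.array(m["pose"]);c=P[:3,:3].T@(np.asarray(X)-P[:3,3]);return np.array([m["cx"]+m["fx"]*c[0]/-c[2],m["cy"]-m["fy"]*c[1]/-c[2]])
def tool(X,rot=None):
    "shift (cm, tool axes) and turn to bring TCP to X / rotation matrix rot"
    s=get_state();Rt=R.from_quat(s["ee_rot"]);t=Rt.inv().apply(np.asarray(X)-s["ee_pos"])*100
    r=(Rt.inv()*R.from_matrix(rot)).as_rotvec() if rot is not None else np.zeros(3)
    return np.round(t,2).tolist(),np.round(r,3).tolist()
def down(yaw):
    "tool down, tool y (closing) along direction yaw in world"
    y=np.array([np.cos(yaw),np.sin(yaw),0]);z=np.array([0,0,-1.]);return np.c_[np.cross(y,z),y,z]
def rgt(m1,p1,m2,p2):
    o1,d1=ray(m1,p1);o2,d2=ray(m2,p2);t=np.linalg.lstsq(np.c_[d1,-d2],o2-o1,rcond=None)[0]
    a,b=o1+t[0]*d1,o2+t[1]*d2;return (a+b)/2,np.linalg.norm(a-b)
E
python3 - <<'E'
from h import *
a=cv2.imread("pics/scene0.png");b=cv2.imread("pics/side0.png")
c=cv2.resize(a[165:290,110:360],None,fx=3.2,fy=3.2,interpolation=cv2.INTER_CUBIC)
cv2.imwrite("pics/c1.png",c)
d=cv2.resize(b[140:290,210:340],None,fx=4,fy=4,interpolation=cv2.INTER_CUBIC)
cv2.imwrite("pics/c2.png",d)
m=camera_model("scene");print(onz(m,(148,190),.034),onz(m,(219,215),.04),onz(m,(310,218),.08))
# block b top mask
hsv=cv2.cvtColor(a,cv2.COLOR_BGR2HSV);k=cv2.inRange(hsv,(5,90,60),(20,255,255));sub=np.zeros_like(k);sub[170:220,110:180]=k[170:220,110:180]
cs=max(cv2.findContours(sub,0,1)[0],key=cv2.contourArea);pts=np.array([onz(m,p[0],.034)[:2] for p in cs],np.float32)
r=cv2.minAreaRect(pts*1000);print(cv2.contourArea(cs),r,cv2.boxPoints(r).round(),hsv[190,146])
E
```

```text
[0.43511791 0.16415429 0.034     ] [ 0.44524246 -0.04570766  0.04      ] [ 0.50980032 -0.25734077  0.08      ]
801.5 ((414.36260986328125, 155.20205688476562), (120.04149627685547, 64.16166687011719), 81.43305969238281) [[374. 101.]
 [437.  91.]
 [455. 210.]
 [392. 219.]] [ 15 118 195]
```

View pics/c1.png

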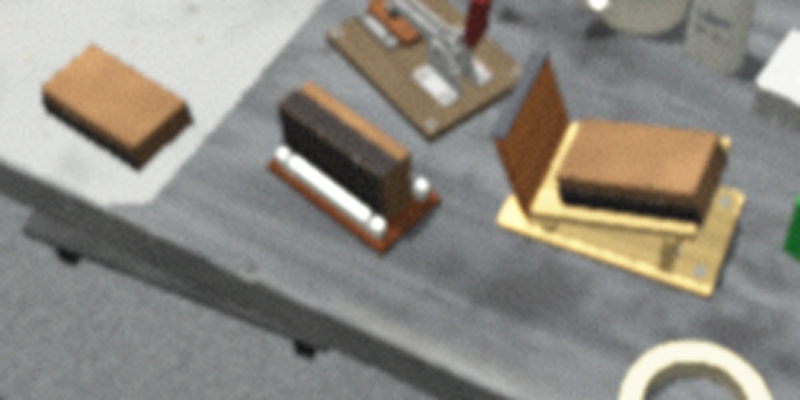

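View pics/c2.png

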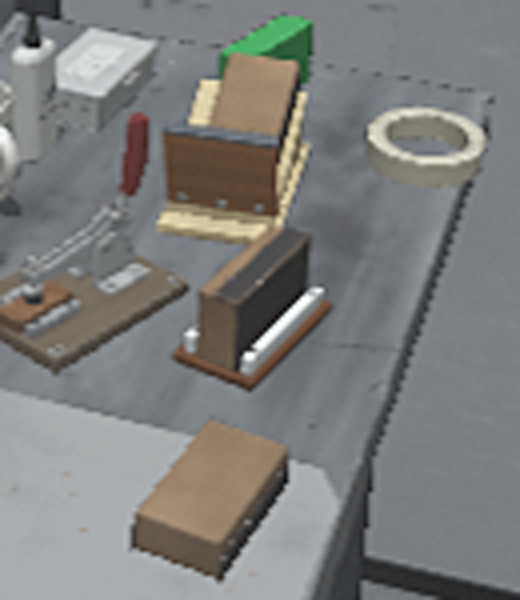

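The crop confirms the choice: brown/black b on the left, c upright with its black face to the robot, a on the board with a gap to the backstop. Next I triangulate c, the board and the backstop from the two crops.

```bash
python3 - <<'E'
from h import *
m=camera_model("scene");n=camera_model("side")
S=lambda x,y:(110+(x+.5)/3.2-.5,165+(y+.5)/3.2-.5); D=lambda x,y:(210+(x+.5)/4-.5,140+(y+.5)/4-.5)
f=lambda v:np.round(np.asarray(v)*1000).tolist()
print("C top scene",[f(onz(m,S(*p),.07)) for p in[(283,103),(305,83),(410,160),(386,186)]])
print("C top side",[f(onz(n,D(*p),.07)) for p in[(200,291),(280,227),(311,240),(243,305)]])
print("base scene",[f(onz(m,S(*p),.008)) for p in[(270,165),(383,252),(438,200)]])
print("base side",[f(onz(n,D(*p),.008)) for p in[(175,352),(250,385),(331,303)]])
print("stand scene z~.012",[f(onz(m,S(*p),.010)) for p in[(498,218),(710,288),(744,192)]])
print("b side",[f(onz(n,D(*p),.034)) for p in[(133,530),(208,421),(288,455),(222,548)]])
for nm,p,q in[("bs top far",(546,52),(165,129)),("bs top near",(500,137),(279,146)),("A top far-hi",(727,130),(230,56)),("A top near-hi",(708,192),(300,62))]:
  print(nm,[f(x) for x in rgt(m,S(*p),n,D(*q))])
E
```

```text
C top scene [[451.0, 16.0, 70.0], [476.0, 11.0, 70.0], [447.0, -98.0, 70.0], [418.0, -95.0, 70.0]]
C top side [[481.0, 12.0, 70.0], [449.0, -93.0, 70.0], [421.0, -83.0, 70.0], [446.0, 18.0, 70.0]]
base scene [[433.0, 23.0, 8.0], [402.0, -98.0, 8.0], [465.0, -112.0, 8.0]]
base side [[499.0, 9.0, 8.0], [435.0, 28.0, 8.0], [404.0, -95.0, 8.0]]
stand scene z~.012 [[469.0, -162.0, 10.0], [485.0, -330.0, 10.0], [581.0, -322.0, 10.0]]
b side [[456.0, 231.0, 34.0], [443.0, 110.0, 34.0], [382.0, 126.0, 34.0], [398.0, 228.0, 34.0]]
bs top far [[564.0, -154.0, 103.0], 2.0]
bs top near [[471.0, -160.0, 103.0], 4.0]
A top far-hi [[554.0, -303.0, 101.0], 5.0]
A top near-hi [[493.0, -311.0, 103.0], 6.0]
```

```bash
cat >> h.py <<'E'
A=.31
YAW=np.radians(95);O=np.array([.520,-.181,.027])
def deckR():
    d=np.array([np.cos(YAW),np.sin(YAW),0]);x=np.cos(A)*d-np.array([0,0,np.sin(A)]);z=np.sin(A)*d+np.array([0,0,np.cos(A)])
    return np.c_[x,np.cross(z,x),z]
def deck(p): return O+deckR()@np.asarray(p)
def deckT():
    M=deckR();return np.c_[M[:,0]*1,-M[:,1],-M[:,2]]
E
python3 - <<'E'
from h import *
print(np.linalg.det(deckT()),deck((-.085,0,.14)),tool(deck((-.085,0,.14)),deckT()))
E
```

```text
0.9999999999999998 [ 0.52333285 -0.21909463  0.18625668] ([-55.89, -62.21, 4.52], [0.194, -0.267, 1.249])
```

```bash
python3 -m handwheel '[[[-56,-62,4.5,0.19,-0.27,1.25],[-56,-62,4.5,0.19,-0.27,1.25],[-56,-62,4.5,0.19,-0.27,1.25],[-56,-62,4.5,0.19,-0.27,1.25],[-56,-62,4.5,0.19,-0.27,1.25],[-56,-62,4.5,0.19,-0.27,1.25],[-56,-62,4.5,0.19,-0.27,1.25],[-56,-62,4.5,0.19,-0.27,1.25],[-56,-62,4.5,0.19,-0.27,1.25],[-56,-62,4.5,0.19,-0.27,1.25],[-56,-62,4.5,0.19,-0.27,1.25],[-56,-62,4.5,0.19,-0.27,1.25]]]' 8.5
python3 - <<'E'
from h import *
print(tool(deck((-.085,0,.14)),deckT()))
E
```

```text
time_s: 1.35
ee_pos: [0.41, -0.0128, 0.199]
ee_rot: [0.668, 0.728, -0.102, 0.115]
ft_force: [0.7, 0.8, -1.1]
grip_width: 0.0853
gripper_force: 0.0
([-20.11, 9.49, 7.81], [0.005, -0.001, -0.002])
```

```bash
python3 -m handwheel '[[[-20,9.5,7.8,0,0,0],[-20,9.5,7.8,0,0,0],[-20,9.5,7.8,0,0,0],[-20,9.5,7.8,0,0,0],[-20,9.5,7.8,0,0,0],[-20,9.5,7.8,0,0,0],[-20,9.5,7.8,0,0,0],[-20,9.5,7.8,0,0,0]]]'
python3 - <<'E'
from h import *
m=camera_model("wrist");a=capture("wrist");cv2.imwrite("pics/w1.png",cv2.resize(a,(640,480)))
print(tool(deck((-.085,0,.14)),deckT()),np.array(m["pose"]).round(3).tolist())
for p in[(-.03,-.031,.034),(-.03,.031,.034),(-.14,.031,.034),(-.14,-.031,.034),(0,.047,0),(0,-.047,0),(-.13,.047,0),(-.13,-.047,0),(0,.047,.08),(0,-.047,.08)]: print(p,(proj(m,deck(p))*1.25).round())
E
```

```text
time_s: 2.15
ee_pos: [0.5221, -0.2152, 0.1858]
ee_rot: [0.668, 0.728, -0.102, 0.115]
ft_force: [0.3, -0.6, 0.6]
grip_width: 0.0848
gripper_force: 0.0
([-0.4, 0.07, 0.11], [0.005, -0.001, -0.001]) [[0.996, -0.069, -0.052, 0.513], [0.086, 0.83, 0.551, -0.106], [0.005, -0.554, 0.833, 0.301], [0.0, 0.0, 0.0, 1.0]]
(-0.03, -0.031, 0.034) [369. 163.]
(-0.03, 0.031, 0.034) [276. 163.]
(-0.14, 0.031, 0.034) [281. 313.]
(-0.14, -0.031, 0.034) [364. 313.]
(0, 0.047, 0) [258. 118.]
(0, -0.047, 0) [386. 117.]
(-0.13, 0.047, 0) [266. 283.]
(-0.13, -0.047, 0) [379. 283.]
(0, 0.047, 0.08) [232. 111.]
(0, -0.047, 0.08) [412. 111.]
```

View pics/w1.png

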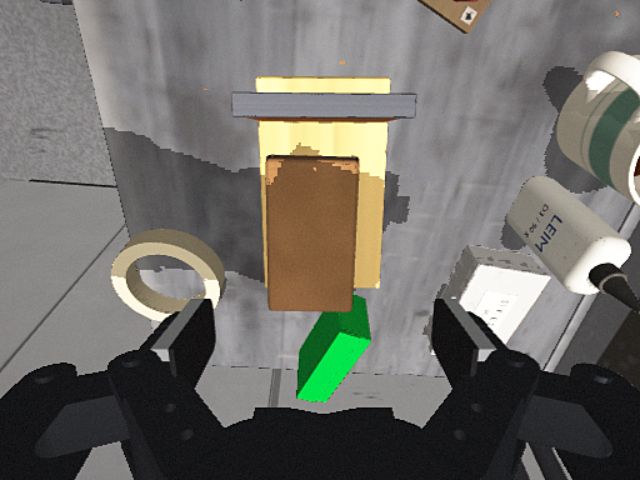

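The wrist view shows the board's foot at about (258..387,121), its top end at row 288 and block_a's top at (267..358,157)-(268..354,311). So the board is 3 mm farther up the slope than my frame, and a sits about 6 mm towards +y with a gap of about 23 mm. I correct the frame and grasp a.

```bash
cat >> h.py <<'E'
O=deck((-.003,0,0))
E
python3 - <<'E'
from h import *
print(O,tool(deck((-.079,.006,.003)),deckT()))
E
```

```text
[ 0.520249   -0.18384613  0.02791518] ([-0.12, -0.6, 13.8], [0.005, -0.001, -0.001])
```

```bash
python3 -m handwheel '[[[-0.1,-0.6,5,0,0,0],[-0.1,-0.6,9,0,0,0],[-0.1,-0.6,11.5,0,0,0],[-0.1,-0.6,13,0,0,0],[-0.1,-0.6,13.8,0,0,0],[-0.1,-0.6,13.8,0,0,0]]]' 8.5
python3 -m handwheel '[[[0,0,0,0,0,0],[0,0,0,0,0,0],[0,0,0,0,0,0],[0,0,0,0,0,0],[0,0,0,0,0,0],[0,0,0,0,0,0]]]' 5
python3 - <<'E'
from h import *
print(tool(deck((-.079,.006,.003)),deckT()))
E
```

```text
time_s: 2.8
ee_pos: [0.5208, -0.2584, 0.0544]
ee_rot: [0.667, 0.729, -0.102, 0.115]
ft_force: [-0.6, 0.1, -0.2]
grip_width: 0.085
gripper_force: 0.0
time_s: 3.4
ee_pos: [0.5219, -0.2588, 0.0563]
ee_rot: [0.668, 0.728, -0.101, 0.116]
ft_force: [-0.9, 3.1, 5.1]
grip_width: 0.0613
gripper_force: 65.3
([0.09, -0.12, 0.12], [0.007, -0.001, -0.002])
```

```bash
python3 -m handwheel '[[[0.6,0.3,0,0,0,0],[1.2,0.6,0,0,0,0],[1.6,0.6,0,0,0,0],[1.9,0.6,0,0,0,0],[2.1,0.6,0,0,0,0],[2.2,0.6,0,0,0,0]]]'
python3 -m handwheel '[[[0.1,0,0,0,0,0],[0.2,0,0,0,0,0],[0.2,0,0,0,0,0]]]'
```

```text
time_s: 4.0
ee_pos: [0.5268, -0.238, 0.0498]
ee_rot: [0.668, 0.728, -0.102, 0.117]
ft_force: [0.6, -2.0, 5.5]
grip_width: 0.061
gripper_force: 65.2
time_s: 4.3
ee_pos: [0.5266, -0.2361, 0.0492]
ee_rot: [0.668, 0.728, -0.102, 0.117]
ft_force: [-0.1, -0.5, 5.6]
grip_width: 0.0612
gripper_force: 65.2
```

```bash
python3 -m handwheel '[[[0.1,0,0,0,0,0],[0.2,0,0,0,0,0],[0.2,0,0,0,0,0]]]'
python3 -m handwheel '[[[0.1,0,0,0,0,0],[0.2,0,0,0,0,0],[0.2,0,0,0,0,0]]]'
```

```text
time_s: 4.6
ee_pos: [0.5265, -0.2358, 0.0492]
ee_rot: [0.668, 0.727, -0.103, 0.118]
ft_force: [-1.2, -9.9, 6.2]
grip_width: 0.0615
gripper_force: 65.0
time_s: 4.9
ee_pos: [0.5264, -0.2357, 0.0493]
ee_rot: [0.669, 0.726, -0.104, 0.119]
ft_force: [-2.2, -17.6, 9.0]
grip_width: 0.0611
gripper_force: 64.9
```

```bash
python3 -m handwheel '[[[-0.3,0,0,0,0,0],[-0.3,0,0,0,0,0],[-0.3,0,0,0,0,0],[-0.3,0,0,0,0,0]]]' 8.5
python3 -m handwheel '[[[0,0,-5,0,0,0],[0,0,-10,0,0,0],[0,0,-15,0,0,0],[0,0,-16,0,0,0],[0,0,-16,0,0,0]]]'
python3 - <<'E'
from h import *
print("contact tcp in deck",deckR().T@(np.array([.5264,-.2357,.0493])-O))
m=camera_model("wrist");a=capture("wrist");cv2.imwrite("pics/w2.png",cv2.resize(a,(640,480)))
for p in[(0,.031,.034),(0,-.031,.034),(-.11,.031,.034),(-.11,-.031,.034),(-.13,.047,0),(-.13,-.047,0),(0,.047,.08),(0,-.047,.08)]: print(p,(proj(m,deck(p))*1.25).round())
print(get_state()["ee_pos"],get_state()["qpos"])
E
```

```text
time_s: 5.3
ee_pos: [0.5251, -0.2345, 0.0472]
ee_rot: [0.668, 0.728, -0.102, 0.115]
ft_force: [0.1, 0.6, -1.0]
grip_width: 0.0853
gripper_force: 0.0
time_s: 5.8
ee_pos: [0.5213, -0.186, 0.2016]
ee_rot: [0.668, 0.728, -0.101, 0.117]
ft_force: [0.5, 0.2, 0.2]
grip_width: 0.0851
gripper_force: 0.0
contact tcp in deck [-0.05622843 -0.00160823  0.00444367]
(0, 0.031, 0.034) [276. 155.]
(0, -0.031, 0.034) [361. 154.]
(-0.11, 0.031, 0.034) [281. 294.]
(-0.11, -0.031, 0.034) [358. 294.]
(-0.13, 0.047, 0) [268. 299.]
(-0.13, -0.047, 0) [371. 298.]
(0, 0.047, 0.08) [241. 159.]
(0, -0.047, 0.08) [396. 158.]
[ 0.52038314 -0.18614763  0.19968434] [-0.18091343  0.22692214 -0.15017043  1.10331359 -0.29595087  1.28917351]
```

View pics/w2.png

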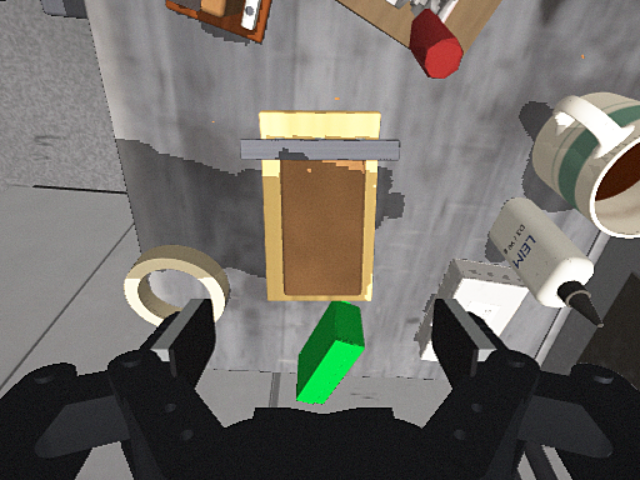

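Picture: block_a's top is at (281..364, 160..297) against the backstop and centred on the board (265..375), so it is seated. Now block_b.

```bash
python3 - <<'E'
from h import *
print(tool((.415,.155,.20),down(np.radians(-8.6))))
E
```

```text
([33.23, -7.49, -10.69], [0.043, 0.307, 0.235])
```

```bash
python3 -m handwheel '[[[33.2,-7.5,-10.7,0.04,0.31,0.24],[33.2,-7.5,-10.7,0.04,0.31,0.24],[33.2,-7.5,-10.7,0.04,0.31,0.24],[33.2,-7.5,-10.7,0.04,0.31,0.24],[33.2,-7.5,-10.7,0.04,0.31,0.24],[33.2,-7.5,-10.7,0.04,0.31,0.24],[33.2,-7.5,-10.7,0.04,0.31,0.24],[33.2,-7.5,-10.7,0.04,0.31,0.24],[33.2,-7.5,-10.7,0.04,0.31,0.24],[33.2,-7.5,-10.7,0.04,0.31,0.24],[33.2,-7.5,-10.7,0.04,0.31,0.24]]]'
cat >> h.py <<'E'
def toprect(m,a,z,box):
    "min-area rectangle (mm) of the brown region inside px box (x0,x1,y0,y1), cast on height z"
    k=cv2.inRange(cv2.cvtColor(a,cv2.COLOR_BGR2HSV),(4,70,50),(22,255,255));s=np.zeros_like(k);x0,x1,y0,y1=box;s[y0:y1,x0:x1]=k[y0:y1,x0:x1]
    c=max(cv2.findContours(s,0,1)[0],key=cv2.contourArea)
    r=cv2.minAreaRect(np.float32([onz(m,p[0],z)[:2]*1000 for p in c]));return r,cv2.boundingRect(c),cv2.boxPoints(r).round()
E
python3 - <<'E'
from h import *
m=camera_model("wrist");a=capture("wrist");cv2.imwrite("pics/w3.png",a)
print(get_state()["ee_pos"]);print(proj(m,(.415,.155,.034)))
print(toprect(m,a,.034,(150,380,60,300)))
E
```

```text
time_s: 6.95
ee_pos: [0.4152, 0.1531, 0.1996]
ee_rot: [0.76, 0.649, 0.001, -0.0]
ft_force: [-0.3, -0.1, -0.4]
grip_width: 0.0847
gripper_force: 0.0
[0.4153276  0.15307698 0.19978348]
[256.74509104 173.60828694]
(((423.3033447265625, 167.59593200683594), (107.65119934082031, 61.28685760498047), 81.02204895019531), (233, 108, 61, 102), array([[385., 119.],
       [445., 110.],
       [462., 216.],
       [401., 226.]], dtype=float32))
```

View pics/w3.png

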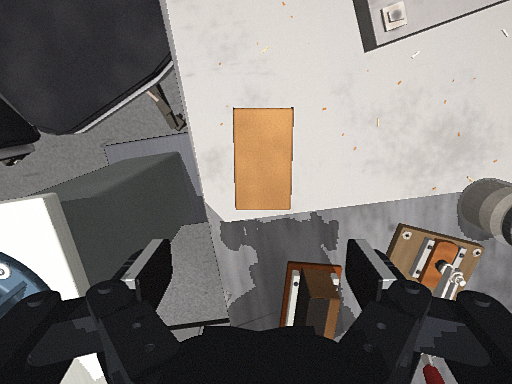

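The wrist view shows b's top at px (233..294,108..210), cast as 108 x 61 mm centred at (0.423,0.168), yaw 81°, which fits the given size.

```bash
python3 - <<'E'
from h import *
print(tool((.423,.167,.003),down(np.radians(-9))))
E
```

```text
([1.44, 0.51, 19.68], [0.001, -0.003, -0.0])
```

```bash
python3 -m handwheel '[[[1.4,0.5,5,0,0,0],[1.4,0.5,10,0,0,0],[1.4,0.5,14,0,0,0],[1.4,0.5,17,0,0,0],[1.4,0.5,19,0,0,0],[1.4,0.5,19.7,0,0,0],[1.4,0.5,19.7,0,0,0]]]' 8.5
python3 -m handwheel '[[[0,0,0,0,0,0],[0,0,0,0,0,0],[0,0,0,0,0,0],[0,0,0,0,0,0],[0,0,0,0,0,0],[0,0,0,0,0,0]]]' 5
python3 -m handwheel '[[[0,0,-5,0,0,0],[0,0,-10,0,0,0],[0,0,-15,0,0,0],[0,0,-18,0,0,0],[0,0,-18,0,0,0]]]'
python3 - <<'E'
from h import *
print(tool(deck((-.068,-.001,.034+.05)),deckT()))
E
```

```text
time_s: 7.7
ee_pos: [0.4225, 0.1672, 0.0028]
ee_rot: [0.76, 0.65, 0.001, -0.001]
ft_force: [0.6, 0.5, 0.7]
grip_width: 0.0853
gripper_force: 0.0
time_s: 8.3
ee_pos: [0.4237, 0.1683, 0.0048]
ee_rot: [0.76, 0.65, 0.003, 0.0]
ft_force: [-0.7, -1.2, 5.2]
grip_width: 0.0609
gripper_force: 65.6
time_s: 8.8
ee_pos: [0.4246, 0.1685, 0.1886]
ee_rot: [0.76, 0.65, 0.006, 0.001]
ft_force: [0.5, 0.1, -0.6]
grip_width: 0.0611
gripper_force: 66.7
([-37.16, 15.87, 5.85], [-0.027, -0.315, -0.242])
```

```bash
python3 - <<'E'
from h import *
print(deck((-.085,-.001,.13)),tool(deck((-.085,-.001,.13)),deckT()))
E
```

```text
[ 0.52484392 -0.22489258  0.17764852] ([-37.33, 15.97, 0.95], [-0.027, -0.315, -0.242])
```

```bash
python3 -m handwheel '[[[-37.3,16,1,-0.03,-0.31,-0.24],[-37.3,16,1,-0.03,-0.31,-0.24],[-37.3,16,1,-0.03,-0.31,-0.24],[-37.3,16,1,-0.03,-0.31,-0.24],[-37.3,16,1,-0.03,-0.31,-0.24],[-37.3,16,1,-0.03,-0.31,-0.24],[-37.3,16,1,-0.03,-0.31,-0.24],[-37.3,16,1,-0.03,-0.31,-0.24],[-37.3,16,1,-0.03,-0.31,-0.24],[-37.3,16,1,-0.03,-0.31,-0.24],[-37.3,16,1,-0.03,-0.31,-0.24],[-37.3,16,1,-0.03,-0.31,-0.24]]]'
python3 - <<'E'
from h import *
m=camera_model("wrist");a=capture("wrist");cv2.imwrite("pics/w4.png",a)
print(tool(deck((-.067,-.001,.0395)),deckT()))
E
```

```text
time_s: 10.0
ee_pos: [0.5224, -0.2243, 0.1723]
ee_rot: [0.667, 0.729, -0.105, 0.111]
ft_force: [-0.2, 0.3, -0.9]
grip_width: 0.061
gripper_force: 66.5
([1.54, 0.26, 8.58], [-0.004, -0.003, 0.002])
```

```bash
python3 -m handwheel '[[[0.8,0.3,4,0,0,0],[1.5,0.3,6.5,0,0,0],[1.5,0.3,7.8,0,0,0],[1.5,0.3,8.3,0,0,0],[1.5,0.3,8.5,0,0,0],[1.5,0.3,8.6,0,0,0]]]'
python3 -m handwheel '[[[0.3,0,0,0,0,0],[0.6,0,0,0,0,0],[0.9,0,0,0,0,0],[0.9,0,0,0,0,0]]]'
python3 - <<'E'
from h import *
s=get_state();print(deckR().T@(s["ee_pos"]-O),tool(deck((-.055,-.001,.0385)),deckT()))
E
```

```text
time_s: 10.65
ee_pos: [0.5251, -0.2337, 0.0894]
ee_rot: [0.667, 0.73, -0.104, 0.111]
ft_force: [-25.1, 30.5, 55.9]
grip_width: 0.0609
gripper_force: 74.4
time_s: 11.05
ee_pos: [0.5277, -0.23, 0.0883]
ee_rot: [0.668, 0.728, -0.106, 0.116]
ft_force: [-8.8, -2.6, 32.2]
grip_width: 0.0612
gripper_force: 70.6
[-0.06281224 -0.00343062  0.04332705] ([0.78, -0.24, 0.48], [0.001, 0.005, -0.002])
```

```bash
python3 - <<'E'
from h import *
a=capture("scene");b=capture("side")
c=cv2.resize(a[160:270,240:370],(660,560),interpolation=cv2.INTER_CUBIC)[:560]
d=cv2.resize(b[130:210,235:315],(560,560),interpolation=cv2.INTER_CUBIC)
c=cv2.resize(c,(440,373));d=cv2.resize(d,(360,360));o=np.zeros((380,800,3),np.uint8);o[:373,:440]=c;o[:360,440:]=d
cv2.imwrite("pics/s5.png",o)
E
```

```text
(no output)
```

View pics/s5.png

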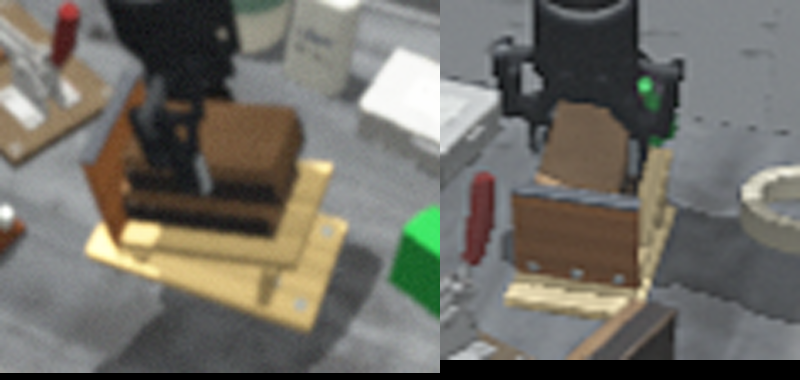

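The view shows b on a with a finger against a's edge. I ease the downward force and go on to the backstop.

```bash
python3 -m handwheel '[[[0,0,-0.2,0,0,0],[0.2,0,-0.3,0,0,0],[0.4,0,-0.3,0,0,0],[0.5,0,-0.3,0,0,0]]]'
python3 -m handwheel '[[[0.1,0,0,0,0,0],[0.2,0,0,0,0,0],[0.3,0,0,0,0,0],[0.3,0,0,0,0,0]]]'
python3 - <<'E'
from h import *
s=get_state();print(deckR().T@(s["ee_pos"]-O),deckR().T@s["ft_force"])
E
```

```text
time_s: 11.55
ee_pos: [0.5265, -0.2231, 0.0862]
ee_rot: [0.668, 0.728, -0.105, 0.113]
ft_force: [-1.2, -3.7, 13.5]
grip_width: 0.0611
gripper_force: 68.1
time_s: 11.95
ee_pos: [0.5264, -0.2208, 0.0855]
ee_rot: [0.668, 0.728, -0.105, 0.114]
ft_force: [-0.4, -5.6, 12.6]
grip_width: 0.0608
gripper_force: 68.0
[-0.05312193 -0.002948    0.04346119] [-9.07985685  0.88620294 10.27946542]
```

```bash
python3 -m handwheel '[[[0.1,0,0,0,0,0],[0.2,0,0,0,0,0],[0.2,0,0,0,0,0]]]'
python3 - <<'E'
from h import *
s=get_state();print(deckR().T@(s["ee_pos"]-O),deckR().T@s["ft_force"])
E
python3 -m handwheel '[[[0.1,0,0,0,0,0],[0.2,0,0,0,0,0],[0.2,0,0,0,0,0]]]'
python3 - <<'E'
from h import *
s=get_state();print(deckR().T@(s["ee_pos"]-O),deckR().T@s["ft_force"])
E
```

```text
time_s: 12.25
ee_pos: [0.5263, -0.2207, 0.0855]
ee_rot: [0.668, 0.727, -0.107, 0.115]
ft_force: [-1.0, -14.9, 14.4]
grip_width: 0.0612
gripper_force: 67.7
[-0.05303455 -0.00281395  0.04351204] [-18.45011176   2.31422678   9.17475947]
time_s: 12.55
ee_pos: [0.5262, -0.2206, 0.0856]
ee_rot: [0.669, 0.726, -0.108, 0.116]
ft_force: [-2.7, -24.4, 14.4]
grip_width: 0.0611
gripper_force: 67.4
[-0.0529918  -0.00276728  0.04362724] [-27.33407568   4.85700818   6.35175131]
```

```bash
python3 -m handwheel '[[[-0.3,0,0,0,0,0],[-0.3,0,0,0,0,0],[-0.3,0,0,0,0,0],[-0.3,0,0,0,0,0]]]' 8.5
python3 -m handwheel '[[[0,0,-5,0,0,0],[0,0,-10,0,0,0],[0,0,-13,0,0,0],[0,0,-13,0,0,0]]]'
python3 - <<'E'
from h import *
m=camera_model("wrist");w=capture("wrist")
n=lambda:0
for p in[(0,.031,.068),(0,-.031,.068),(-.11,.031,.068),(-.11,-.031,.068),(0,.047,.08),(0,-.047,.08)]: print(p,(proj(m,deck(p))).round())
a=capture("scene")
c=cv2.resize(a[160:270,240:370],(440,372),interpolation=cv2.INTER_CUBIC)
o=np.zeros((384,952,3),np.uint8);o[:,:512]=w;o[:372,512:]=c
o=o[:,152:952];cv2.imwrite("pics/s6.png",o)
E
```

```text
time_s: 12.95
ee_pos: [0.5245, -0.2184, 0.0828]
ee_rot: [0.668, 0.729, -0.105, 0.111]
ft_force: [0.2, -0.3, 0.7]
grip_width: 0.0851
gripper_force: 0.0
time_s: 13.35
ee_pos: [0.524, -0.1789, 0.2114]
ee_rot: [0.668, 0.728, -0.103, 0.114]
ft_force: [-0.0, 0.6, 0.3]
grip_width: 0.0853
gripper_force: 0.0
(0, 0.031, 0.068) [215. 129.]
(0, -0.031, 0.068) [289. 129.]
(-0.11, 0.031, 0.068) [220. 249.]
(-0.11, -0.031, 0.068) [286. 249.]
(0, 0.047, 0.08) [193. 131.]
(0, -0.047, 0.08) [311. 130.]
```

View pics/s6.png

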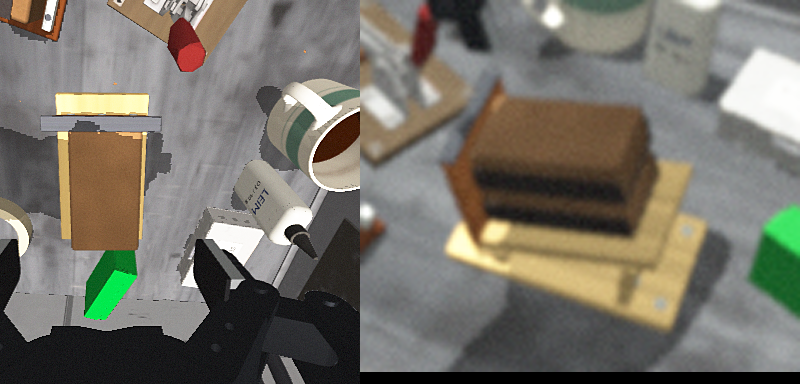

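View: b's top runs from (220..293, row 132) to (224..290, row 249), as expected for x=-0.11, z=0.068, about 3 mm towards -y. It lies flat on a and both are at the backstop. On to c.

```bash
python3 - <<'E'
from h import *
print(tool((.448,-.060,.21),down(np.radians(-15))))
E
```

```text
([11.87, -6.35, -4.04], [0.05, 0.305, 0.346])
```

```bash
python3 -m handwheel '[[[11.9,-6.4,-4,0.05,0.3,0.35],[11.9,-6.4,-4,0.05,0.3,0.35],[11.9,-6.4,-4,0.05,0.3,0.35],[11.9,-6.4,-4,0.05,0.3,0.35],[11.9,-6.4,-4,0.05,0.3,0.35],[11.9,-6.4,-4,0.05,0.3,0.35],[11.9,-6.4,-4,0.05,0.3,0.35]]]'
python3 - <<'E'
from h import *
m=camera_model("wrist");a=capture("wrist");cv2.imwrite("pics/w7.png",a)
print(get_state()["ee_pos"],proj(m,(.448,-.041,.07)))
print(toprect(m,a,.07,(190,340,60,300)))
E
```

```text
time_s: 14.15
ee_pos: [0.4477, -0.0607, 0.2089]
ee_rot: [0.795, 0.607, -0.002, 0.002]
ft_force: [0.5, -0.4, 0.2]
grip_width: 0.0854
gripper_force: 0.0
[ 0.44770363 -0.0606632   0.20898373] [252.27997488 160.91975069]
(((454.7071533203125, -34.780921936035156), (110.239013671875, 57.155853271484375), 75.81623077392578), (225, 92, 63, 116), array([[413., -81.],
       [469., -95.],
       [496.,  12.],
       [441.,  26.]], dtype=float32))
```

View pics/w7.png

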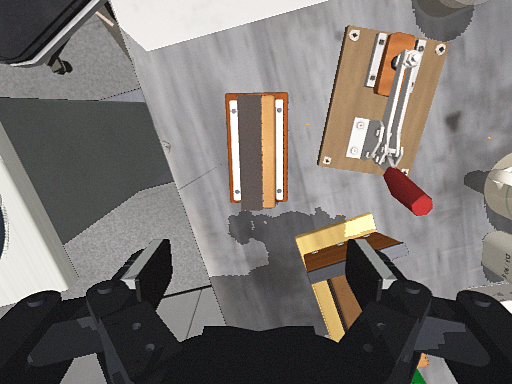

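The wrist view shows c's top (dark half left, brown half right) at about (240..274, 94)-(241..275, 208) in the holder.

```bash
python3 - <<'E'
from h import *
m=camera_model("wrist")
q=np.array([onz(m,p,.07)[:2]*1000 for p in[(240,94),(274,94),(275,208),(241,209)]]);print(q.round(),q.mean(0),np.linalg.norm(q[0]-q[1]),np.linalg.norm(q[0]-q[3]))
v=q[0]+q[1]-q[2]-q[3];yaw=np.degrees(np.arctan2(v[1],v[0]));print(yaw)
c=q.mean(0)/1000
print(tool((*c,.042),down(np.radians(yaw-90))))
E
```

```text
[[454.  21.]
 [484.  13.]
 [457. -93.]
 [424. -85.]] [454.56723654 -36.11753039] 30.838936487695197 110.58244044656843
75.13377188580726
([2.65, 0.02, 16.68], [-0.0, 0.006, -0.007])
```

```bash
python3 -m handwheel '[[[2.6,0,5,0,0,0],[2.6,0,10,0,0,0],[2.6,0,14,0,0,0],[2.6,0,16,0,0,0],[2.6,0,16.3,0,0,0],[2.6,0,16.3,0,0,0]]]' 8.5
python3 -m handwheel '[[[0,0,0,0,0,0],[0,0,0,0,0,0],[0,0,0,0,0,0],[0,0,0,0,0,0],[0,0,0,0,0,0],[0,0,0,0,0,0],[0,0,0,0,0,0],[0,0,0,0,0,0]]]' 2
python3 -m handwheel '[[[0,0,-3,0,0,0],[0,0,-7,0,0,0],[0,0,-12,0,0,0],[0,0,-14,0,0,0],[0,0,-14,0,0,0]]]'
python3 - <<'E'
from h import *
s=get_state();print(s["qpos"])
E
```

```text
time_s: 14.8
ee_pos: [0.4542, -0.0362, 0.0463]
ee_rot: [0.795, 0.607, -0.002, 0.002]
ft_force: [-0.1, -1.2, 0.8]
grip_width: 0.085
gripper_force: 0.0
time_s: 15.6
ee_pos: [0.4547, -0.0361, 0.0475]
ee_rot: [0.795, 0.607, -0.001, 0.002]
ft_force: [-1.6, 1.4, 8.7]
grip_width: 0.0328
gripper_force: 59.1
time_s: 16.1
ee_pos: [0.4561, -0.0355, 0.1898]
ee_rot: [0.795, 0.607, 0.0, 0.004]
ft_force: [0.3, -0.0, -1.8]
grip_width: 0.0332
gripper_force: 60.4
[-0.07401642  0.13768246 -0.25013256  1.17706537 -0.00532628  1.76321698]
```

```bash
cat >> h.py <<'E'
def tilt(yaw,th): return down(yaw)@R.from_rotvec([-th,0,0]).as_matrix()
E
python3 - <<'E'
from h import *
T=tilt(np.radians(18),.995);print(T.round(2));print(tool((.42,.14,.16),T))
E
```

```text
[[-0.31  0.52  0.8 ]
 [ 0.95  0.17  0.26]
 [ 0.    0.84 -0.54]]
([15.99, -8.12, 2.86], [-0.961, 0.294, -0.528])
```

```bash
python3 -m handwheel '[[[16,-8.1,2.9,-0.96,0.29,-0.53],[16,-8.1,2.9,-0.96,0.29,-0.53],[16,-8.1,2.9,-0.96,0.29,-0.53],[16,-8.1,2.9,-0.96,0.29,-0.53],[16,-8.1,2.9,-0.96,0.29,-0.53],[16,-8.1,2.9,-0.96,0.29,-0.53],[16,-8.1,2.9,-0.96,0.29,-0.53],[16,-8.1,2.9,-0.96,0.29,-0.53],[16,-8.1,2.9,-0.96,0.29,-0.53],[16,-8.1,2.9,-0.96,0.29,-0.53],[16,-8.1,2.9,-0.96,0.29,-0.53],[16,-8.1,2.9,-0.96,0.29,-0.53]]]'
python3 - <<'E'
from h import *
T=tilt(np.radians(18),.995);print(tool((.42,.14,.16),T));print(tool((.42,.14,.042),T));print(tool((.42,.14,.036),T));print(get_state()["qpos"])
E
```

```text
time_s: 17.3
ee_pos: [0.433, 0.146, 0.201]
ee_rot: [0.526, 0.723, 0.361, 0.264]
ft_force: [0.1, -0.0, -1.3]
grip_width: 0.0333
gripper_force: 61.8
([-0.16, -4.13, 1.33], [-0.068, 0.002, 0.0])
([-0.15, -13.57, 8.41], [-0.068, 0.002, 0.0])
([-0.14, -14.05, 8.77], [-0.068, 0.002, 0.0])
[ 0.34109056 -0.34849941 -1.14176494 -0.1496786  -0.02366681  1.58657979]
```

```bash
python3 - <<'E'
from h import *
m=camera_model("scene")
print("jar",onz(m,(226,155),0),"clampboard corner",onz(m,(214,177),0.01),onz(m,(238,163),.01),"press corner",onz(m,(85,145),.02),onz(m,(148,156),.02),onz(m,(182,98),.02))
T=tilt(np.radians(21),.995);print(tool((.51,.19,.16),T));print(tool((.51,.19,.036),T))
E
```

```text
jar [ 6.73773130e-01  6.75137938e-02 -1.11022302e-16] clampboard corner [0.57365502 0.04781033 0.01      ] [0.65226776 0.01525626 0.01      ] press corner [0.50197757 0.4443218  0.02      ] [0.54960281 0.25235239 0.02      ] [0.82308122 0.31835678 0.02      ]
([1.83, 1.93, 9.41], [-0.068, 0.045, -0.03])
([1.84, -7.99, 16.85], [-0.068, 0.045, -0.03])
```

```bash
python3 - <<'E'
from h import *
T=tilt(np.radians(18),.995);print(tool((.50,.16,.16),T))
E
```

```text
([-0.72, 0.8, 7.91], [-0.068, 0.002, 0.0])
```

```bash
python3 -m handwheel '[[[-0.4,0.8,4,0,0,0],[-0.7,0.8,7.9,-0.07,0,0],[-0.7,0.8,7.9,-0.07,0,0],[-0.7,0.8,7.9,-0.07,0,0],[-0.7,0.8,7.9,-0.07,0,0]]]'
python3 - <<'E'
from h import *
T=tilt(np.radians(18),.995);print(tool((.5,.16,.042),T));print(tool((.5,.16,.036),T));print(get_state()["qpos"])
E
```

```text
time_s: 17.8
ee_pos: [0.5124, 0.1643, 0.1794]
ee_rot: [0.52, 0.716, 0.377, 0.275]
ft_force: [0.1, -0.5, -0.3]
grip_width: 0.0328
gripper_force: 61.6
([-0.0, -12.08, 6.68], [-0.025, 0.002, 0.001])
([-0.0, -12.57, 7.02], [-0.025, 0.002, 0.001])
[ 0.30854442 -0.07517499 -1.1417233  -0.46600691  0.0029674   1.56677954]
```

```bash
python3 -m handwheel '[[[0,-3,1.7,0,0,0],[0,-6,3.4,-0.02,0,0],[0,-9,5,-0.02,0,0],[0,-11,6.1,-0.02,0,0],[0,-11.6,6.5,-0.02,0,0],[0,-11.6,6.5,-0.02,0,0]]]'
python3 - <<'E'
from h import *
T=tilt(np.radians(18),.995);print(tool((.5,.16,.036),T));print(get_state()["qpos"])
E
```

```text
time_s: 18.4
ee_pos: [0.5665, 0.1811, 0.1026]
ee_rot: [0.524, 0.722, 0.365, 0.266]
ft_force: [0.3, 0.6, -1.2]
grip_width: 0.0328
gripper_force: 61.8
([0.06, -9.5, -1.68], [-0.058, 0.001, 0.001])
[ 0.30696131  0.24146771 -1.1412022  -0.74895256  0.00460959  1.56562233]
```

```bash
python3 - <<'E'
from h import *
T=tilt(np.radians(18),.8);print(tool((.525,.168,.065),T))
E
```

```text
([0.04, -5.61, -1.28], [0.137, 0.001, 0.001])
```

```bash
python3 -m handwheel '[[[0,0,-1.3,0.13,0,0],[0,-3,-1.3,0.14,0,0],[0,-5.6,-1.3,0.14,0,0],[0,-5.6,-1.3,0.14,0,0],[0,-5.6,-1.3,0.14,0,0]]]'
python3 - <<'E'
from h import *
T=tilt(np.radians(18),.8);print(tool((.525,.168,.040),T));print(get_state()["qpos"])
E
```

```text
time_s: 18.9
ee_pos: [0.5252, 0.1675, 0.0654]
ee_rot: [0.542, 0.746, 0.313, 0.229]
ft_force: [0.9, -0.7, -1.2]
grip_width: 0.033
gripper_force: 61.7
([0.06, -1.82, 1.77], [-0.003, 0.001, 0.001])
[ 0.30633382  0.20189744 -1.13101494 -0.55908233  0.00412464  1.56463076]
```

```bash
python3 -m handwheel '[[[0,-0.8,0.8,0,0,0],[0,-1.4,1.4,0,0,0],[0,-1.7,1.6,0,0,0],[0,-1.8,1.8,0,0,0],[0,-1.8,1.8,0,0,0]]]'
python3 - <<'E'
from h import *
s=get_state();print(s["qpos"][2]);print(tool((.525,.168,.040),tilt(np.radians(18),.8)))
a=capture("side");cv2.imwrite("pics/s8.png",cv2.resize(a[190:310,190:340],(750,600),interpolation=cv2.INTER_CUBIC))
E
```

```text
time_s: 19.4
ee_pos: [0.5317, 0.1694, 0.0431]
ee_rot: [0.543, 0.747, 0.31, 0.226]
ft_force: [-0.5, -0.1, -1.4]
grip_width: 0.033
gripper_force: 61.8
-1.1400078849221178
([0.07, -0.7, -0.26], [-0.013, 0.001, 0.001])
```

View pics/s8.png

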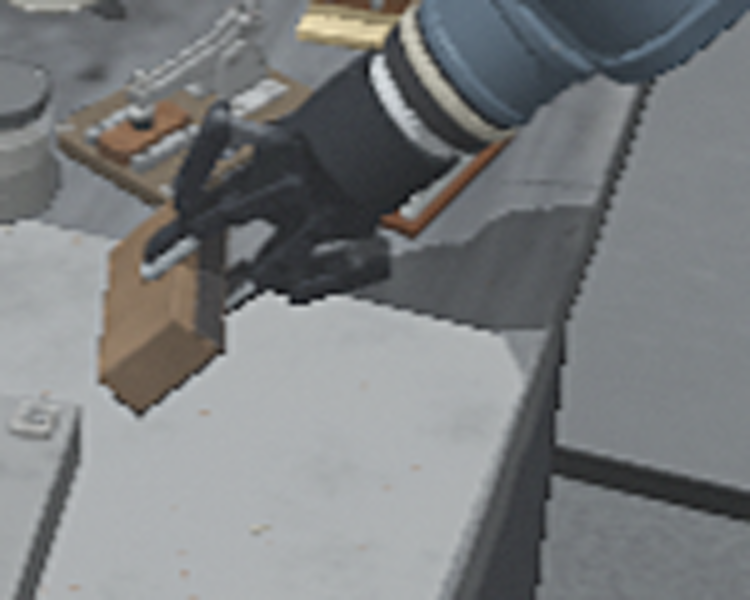

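The side view shows c held tilted, black side facing down and towards the robot, its lower edge (140,410) just above the bench and clear of everything.

```bash
python3 -m handwheel '[[[0,-0.2,0.3,0.03,0,0],[0,-0.4,0.4,0.04,0,0],[0,-0.4,0.4,0.04,0,0]]]'
python3 - <<'E'
from h import *
s=get_state();print(s["qpos"][2]);print(tool((.525,.168,.040),tilt(np.radians(18),.8)))
E
```

```text
time_s: 19.75
ee_pos: [0.5337, 0.1697, 0.0404]
ee_rot: [0.547, 0.752, 0.297, 0.217]
ft_force: [-4.3, -3.6, 14.8]
grip_width: 0.0331
gripper_force: 63.5
-1.0999904395112026
([0.11, -0.67, -0.57], [-0.046, 0.002, 0.0])
```

```bash
python3 -m handwheel '[[[0,0,0,0,0,0],[0,0,0,0,0,0],[0,0,0,0,0,0]]]' 4.8
python3 -m handwheel '[[[0,0,-1.5,0,0,0],[0,0,-3,0,0,0],[0,0,-4.5,0,0,0],[0,0,-6,0,0,0],[0,0,-9,0,0,0],[0,0,-12,0,0,0],[0,0,-12,0,0,0]]]'
python3 - <<'E'
from h import *
s=get_state();print(s["qpos"][2])
a=capture("side");cv2.imwrite("pics/s9.png",cv2.resize(a[190:310,190:340],(750,600),interpolation=cv2.INTER_CUBIC))
m=camera_model("side");print(toprect(m,a,.034,(200,290,240,290)))
b=capture("scene");print(toprect(camera_model("scene"),b,.034,(130,210,150,215)))
E
```

```text
time_s: 20.05
ee_pos: [0.5312, 0.1692, 0.0374]
ee_rot: [0.547, 0.753, 0.295, 0.215]
ft_force: [-0.6, 0.5, -0.4]
grip_width: 0.0479
gripper_force: 0.1
time_s: 20.75
ee_pos: [0.4528, 0.144, 0.1279]
ee_rot: [0.547, 0.753, 0.296, 0.216]
ft_force: [-0.2, 0.3, -0.3]
grip_width: 0.0481
gripper_force: 0.0
-1.090980101133196
(((507.98699951171875, 180.2192840576172), (60.255592346191406, 131.3193817138672), 18.85503387451172), (219, 240, 24, 33), array([[458., 233.],
       [501., 108.],
       [558., 128.],
       [515., 252.]], dtype=float32))
(((506.95989990234375, 153.52499389648438), (71.61479187011719, 113.86572265625), 19.191747665405273), (148, 163, 41, 23), array([[454., 196.],
       [492.,  88.],
       [559., 112.],
       [522., 219.]], dtype=float32))
```

View pics/s9.png

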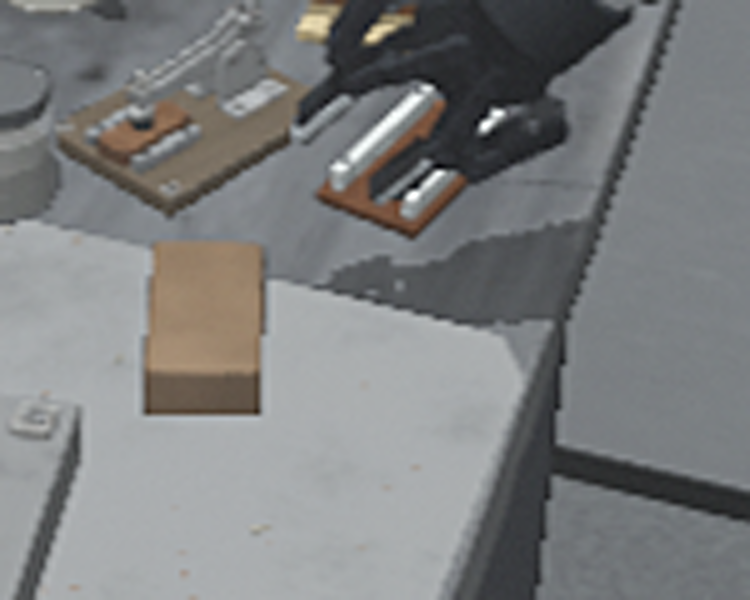

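c lies flat, black side down, px (150..262, 243..413). I've now viewed 12 pictures, which is over the limit of 10, so I go by numbers from here.

```bash
python3 - <<'E'
from h import *
print(tool((.507,.162,.21),down(np.radians(19))))
E
```

```text
([0.03, 9.75, -2.32], [0.75, 0.008, -0.017])
```

```bash
python3 -m handwheel '[[[0,5,-2.3,0.14,0,0],[0,9.8,-2.3,0.28,0,0],[0,9.8,-2.3,0.42,0,0],[0,9.8,-2.3,0.56,0,0],[0,9.8,-2.3,0.7,0,0],[0,9.8,-2.3,0.75,0,0],[0,9.8,-2.3,0.75,0,0],[0,9.8,-2.3,0.75,0,0]]]' 8.5
python3 - <<'E'
from h import *
m=camera_model("wrist");a=capture("wrist");cv2.imwrite("pics/w10.png",a)
r=toprect(m,a,.034,(150,380,60,260));print(r,get_state()["ee_pos"])
(c,s,an)=r[0];print(tool((c[0]/1000,c[1]/1000,.004),down(np.radians(19))))
E
```

```text
time_s: 21.65
ee_pos: [0.51, 0.1627, 0.2049]
ee_rot: [0.588, 0.809, -0.004, -0.002]
ft_force: [1.6, 0.1, -0.0]
grip_width: 0.0847
gripper_force: 0.0
(((515.6603393554688, 163.6395263671875), (61.38823318481445, 110.36700439453125), 18.638761520385742), (235, 122, 59, 100), array([[469., 206.],
       [504., 102.],
       [562., 121.],
       [527., 226.]], dtype=float32)) [0.50891935 0.16227804 0.2053704 ]
([-0.05, 0.81, 20.13], [-0.006, 0.001, -0.018])
```

```bash
python3 -m handwheel '[[[0,0.8,5,0,0,0],[0,0.8,10,0,0,0],[0,0.8,14,0,0,-0.02],[0,0.8,17.5,0,0,-0.02],[0,0.8,19.4,0,0,-0.02],[0,0.8,19.8,0,0,-0.02],[0,0.8,19.8,0,0,-0.02]]]' 8.5
python3 -m handwheel '[[[0,0,0,0,0,0],[0,0,0,0,0,0],[0,0,0,0,0,0],[0,0,0,0,0,0],[0,0,0,0,0,0],[0,0,0,0,0,0]]]' 5
python3 -m handwheel '[[[0,0,-5,0,0,0],[0,0,-10,0,0,0],[0,0,-15,0,0,0],[0,0,-18,0,0,0],[0,0,-18,0,0,0]]]'
python3 - <<'E'
from h import *
print(deck((-.09,-.003,.17)),tool(deck((-.09,-.003,.17)),deckT()))
E
```

```text
time_s: 22.4
ee_pos: [0.5136, 0.1635, 0.0106]
ee_rot: [0.58, 0.815, -0.002, -0.0]
ft_force: [1.3, 0.2, -0.8]
grip_width: 0.0853
gripper_force: 0.0
time_s: 23.0
ee_pos: [0.5154, 0.1641, 0.0126]
ee_rot: [0.58, 0.815, -0.0, 0.001]
ft_force: [-1.7, -0.8, 5.9]
grip_width: 0.0606
gripper_force: 65.2
time_s: 23.5
ee_pos: [0.5173, 0.165, 0.1967]
ee_rot: [0.58, 0.815, 0.002, 0.003]
ft_force: [0.5, 1.4, -1.4]
grip_width: 0.0608
gripper_force: 66.6
[ 0.52618781 -0.21730591  0.21726716] ([-36.41, -11.67, -2.08], [0.045, -0.308, 0.243])
```

```bash
python3 -m handwheel '[[[-36.4,-11.7,-2.1,0.05,-0.31,0.24],[-36.4,-11.7,-2.1,0.05,-0.31,0.24],[-36.4,-11.7,-2.1,0.05,-0.31,0.24],[-36.4,-11.7,-2.1,0.05,-0.31,0.24],[-36.4,-11.7,-2.1,0.05,-0.31,0.24],[-36.4,-11.7,-2.1,0.05,-0.31,0.24],[-36.4,-11.7,-2.1,0.05,-0.31,0.24],[-36.4,-11.7,-2.1,0.05,-0.31,0.24],[-36.4,-11.7,-2.1,0.05,-0.31,0.24],[-36.4,-11.7,-2.1,0.05,-0.31,0.24],[-36.4,-11.7,-2.1,0.05,-0.31,0.24],[-36.4,-11.7,-2.1,0.05,-0.31,0.24]]]'
python3 - <<'E'
from h import *
print(tool(deck((-.068,-.003,.082)),deckT()))
E
```

```text
time_s: 24.7
ee_pos: [0.5236, -0.2169, 0.2125]
ee_rot: [0.665, 0.73, -0.111, 0.111]
ft_force: [-0.1, 0.6, -1.2]
grip_width: 0.0605
gripper_force: 66.5
([2.03, 0.38, 8.36], [-0.013, 0.005, 0.008])
```

```bash
python3 -m handwheel '[[[1,0.4,4,-0.01,0,0.01],[2,0.4,6,-0.01,0,0.01],[2,0.4,7.2,-0.01,0,0.01],[2,0.4,7.6,-0.01,0,0.01],[2,0.4,7.8,-0.01,0,0.01]]]'
python3 - <<'E'
from h import *
s=get_state();print(deckR().T@(s["ee_pos"]-O),deckR().T@s["ft_force"],tool(deck((-.068,-.003,.082)),deckT()))
E
python3 -m handwheel '[[[0,0,0.2,0,0,0],[0,0,0.2,0,0,0]]]'
python3 - <<'E'
from h import *
s=get_state();print(deckR().T@(s["ee_pos"]-O),deckR().T@s["ft_force"],tool(deck((-.068,-.003,.082)),deckT()))
E
```

```text
time_s: 25.2
ee_pos: [0.5274, -0.2229, 0.1328]
ee_rot: [0.668, 0.727, -0.107, 0.115]
ft_force: [0.6, -0.7, -1.4]
grip_width: 0.0608
gripper_force: 66.4
[-0.06963263 -0.00368914  0.08780937] [-0.33125631 -0.52901921 -1.53341555] ([0.17, -0.07, 0.58], [-0.002, 0.006, -0.003])
time_s: 25.4
ee_pos: [0.5274, -0.2238, 0.1312]
ee_rot: [0.669, 0.727, -0.107, 0.115]
ft_force: [-0.2, -0.6, -0.9]
grip_width: 0.0607
gripper_force: 66.4
[-0.06996064 -0.00359817  0.08602154] [-0.324067    0.28067233 -1.03728362] ([0.2, -0.06, 0.4], [-0.002, 0.006, -0.004])
```

```bash
python3 -m handwheel '[[[0,0,0.1,0,0,0],[0,0,0.2,0,0,0],[0,0,0.3,0,0,0]]]'
python3 - <<'E'
from h import *
s=get_state();print(deckR().T@(s["ee_pos"]-O),deckR().T@s["ft_force"])
E
python3 -m handwheel '[[[0,0,0.1,0,0,0],[0,0,0.2,0,0,0]]]'
python3 - <<'E'
from h import *
s=get_state();print(deckR().T@(s["ee_pos"]-O),deckR().T@s["ft_force"])
E
```

```text
time_s: 25.7
ee_pos: [0.5274, -0.2241, 0.1303]
ee_rot: [0.668, 0.727, -0.106, 0.116]
ft_force: [-10.0, 14.3, 33.0]
grip_width: 0.0604
gripper_force: 70.9
[-0.07004916 -0.00361008  0.08504915] [ 4.30430224  8.73590926 36.05962081]
time_s: 25.9
ee_pos: [0.5274, -0.2242, 0.1302]
ee_rot: [0.668, 0.727, -0.106, 0.116]
ft_force: [-16.5, 23.9, 51.6]
grip_width: 0.0607
gripper_force: 73.6
[-0.07007419 -0.00363879  0.08495118] [ 8.30497495 14.333524   56.84362723]
```

```bash
python3 -m handwheel '[[[0,0,-0.35,0,0,0],[0.4,0,-0.35,0,0,0],[0.8,0,-0.35,0,0,0],[1.1,0,-0.35,0,0,0],[1.3,0,-0.35,0,0,0],[1.3,0,-0.35,0,0,0]]]'
python3 - <<'E'
from h import *
s=get_state();print(deckR().T@(s["ee_pos"]-O),deckR().T@s["ft_force"])
E
python3 -m handwheel '[[[0.1,0,0,0,0,0],[0.2,0,0,0,0,0],[0.3,0,0,0,0,0],[0.3,0,0,0,0,0]]]'
python3 - <<'E'
from h import *
s=get_state();print(deckR().T@(s["ee_pos"]-O),deckR().T@s["ft_force"])
E
```

```text
time_s: 26.5
ee_pos: [0.5275, -0.2125, 0.1267]
ee_rot: [0.669, 0.726, -0.107, 0.117]
ft_force: [0.3, -0.3, 12.7]
grip_width: 0.0608
gripper_force: 68.1
[-0.05792505 -0.0047439   0.08518817] [-4.16507593 -0.26836911 12.02723312]
time_s: 26.9
ee_pos: [0.5274, -0.2099, 0.1259]
ee_rot: [0.669, 0.726, -0.107, 0.117]
ft_force: [0.4, -1.7, 12.7]
grip_width: 0.0604
gripper_force: 68.0
[-0.05523113 -0.00485895  0.08522278] [-5.50985564 -0.24360312 11.55881241]
```

```bash
python3 -m handwheel '[[[0.1,0,0,0,0,0],[0.2,0,0,0,0,0],[0.3,0,0,0,0,0],[0.3,0,0,0,0,0]]]'
python3 -m handwheel '[[[0.1,0,0,0,0,0],[0.2,0,0,0,0,0],[0.2,0,0,0,0,0]]]'
python3 - <<'E'
from h import *
s=get_state();print(deckR().T@(s["ee_pos"]-O),deckR().T@s["ft_force"])
E
```

```text
time_s: 27.3
ee_pos: [0.5273, -0.2079, 0.1253]
ee_rot: [0.669, 0.726, -0.107, 0.118]
ft_force: [-0.0, -6.2, 13.3]
grip_width: 0.0605
gripper_force: 67.7
time_s: 27.6
ee_pos: [0.5272, -0.2077, 0.1255]
ee_rot: [0.669, 0.725, -0.109, 0.119]
ft_force: [-0.3, -15.3, 15.7]
grip_width: 0.0607
gripper_force: 67.7
[-0.05296212 -0.00488661  0.08546646] [-19.23853789   1.62733938  10.30136048]
```

```bash
python3 -m handwheel '[[[0.1,0,0,0,0,0],[0.2,0,0,0,0,0],[0.2,0,0,0,0,0]]]'
python3 -m handwheel '[[[-0.3,0,0,0,0,0],[-0.3,0,0,0,0,0],[-0.3,0,0,0,0,0],[-0.3,0,0,0,0,0]]]' 8.5
python3 -m handwheel '[[[0,0,-5,0,0,0],[0,0,-10,0,0,0],[0,0,-12,0,0,0],[0,0,-12,0,0,0]]]'
python3 - <<'E'
from h import *
m=camera_model("wrist");a=capture("wrist");cv2.imwrite("pics/w11.png",a)
for nm,z in(("top",.102),):
  for p in[(0,.031,z),(0,-.031,z),(-.11,.031,z),(-.11,-.031,z),(0,.047,.08),(0,-.047,.08)]: print(p,(proj(m,deck(p))).round())
k=cv2.inRange(cv2.cvtColor(a,cv2.COLOR_BGR2HSV),(4,70,20),(18,255,255));k[:,:150]=0;k[:,350:]=0;k[:90]=0;k[300:]=0
for r in range(100,290,8):
  x=np.flatnonzero(k[r]); print(r,(x.min(),x.max(),len(x)) if len(x) else None,end=' ; ')
b=capture("scene");ms=camera_model("scene")
print()
# predicted corners against brown/black edges in scene: vertical pixel profile on the near side face
for x in(-.03,-.055,-.09):
  print(x,[int(b[tuple(proj(ms,deck((x,.031+.003,z)))[::-1].round().astype(int))].sum()) for z in np.arange(.004,.104,.0085)])
E
```

```text
time_s: 27.9
ee_pos: [0.5272, -0.2075, 0.1258]
ee_rot: [0.669, 0.725, -0.11, 0.121]
ft_force: [-1.5, -22.6, 18.6]
grip_width: 0.0604
gripper_force: 67.8
time_s: 28.3
ee_pos: [0.525, -0.2047, 0.1222]
ee_rot: [0.668, 0.727, -0.107, 0.114]
ft_force: [0.3, 0.1, -0.3]
grip_width: 0.0848
gripper_force: 0.0
time_s: 28.7
ee_pos: [0.524, -0.1672, 0.24]
ee_rot: [0.668, 0.727, -0.105, 0.117]
ft_force: [0.4, -0.7, -0.7]
grip_width: 0.0853
gripper_force: 0.0
(0, 0.031, 0.102) [213. 132.]
(0, -0.031, 0.102) [288. 132.]
(-0.11, 0.031, 0.102) [219. 252.]
(-0.11, -0.031, 0.102) [285. 252.]
(0, 0.047, 0.08) [199. 130.]
(0, -0.047, 0.08) [303. 129.]
100 (np.int64(210), np.int64(210), 1) ; 108 None ; 116 (np.int64(207), np.int64(295), 89) ; 124 None ; 132 (np.int64(212), np.int64(294), 74) ; 140 (np.int64(221), np.int64(295), 75) ; 148 (np.int64(221), np.int64(295), 75) ; 156 (np.int64(213), np.int64(294), 75) ; 164 (np.int64(222), np.int64(294), 73) ; 172 (np.int64(222), np.int64(294), 73) ; 180 (np.int64(214), np.int64(294), 73) ; 188 (np.int64(222), np.int64(293), 72) ; 196 (np.int64(153), np.int64(293), 73) ; 204 (np.int64(215), np.int64(292), 71) ; 212 (np.int64(182), np.int64(292), 71) ; 220 (np.int64(185), np.int64(292), 71) ; 228 (np.int64(186), np.int64(291), 70) ; 236 (np.int64(167), np.int64(291), 69) ; 244 (np.int64(224), np.int64(291), 68) ; 252 (np.int64(160), np.int64(289), 65) ; 260 None ; 268 None ; 276 None ; 284 (np.int64(155), np.int64(155), 1) ; 
-0.03 [411, 121, 98, 151, 161, 122, 84, 108, 172, 127, 65, 118]
-0.055 [423, 104, 79, 140, 156, 124, 82, 132, 183, 115, 85, 130]
-0.09 [369, 155, 85, 164, 180, 104, 76, 123, 157, 144, 87, 118]
```

```bash
python3 - <<'E'
from h import *
a=cv2.imread("pics/scene0.png");b=capture("scene");ms=camera_model("scene")
for nm,(x,y,w,h) in dict(jar=(213,128,25,28),tape=(302,270,52,50),mug=(295,150,25,20),tin=(350,178,50,34),green=(358,225,45,40),clamp=(215,165,50,35)).items():
  print(nm,cv2.absdiff(a,b)[y:y+h,x:x+w].mean().round(1))
g=b.sum(2)
for z in(.012,.030,.046,.064,.080,.098):
  print(z,[int(g[tuple(proj(ms,deck((x,.034,z)))[::-1].round().astype(int))]) for x in(-.094,-.098,-.102,-.106,-.110,-.114,-.118,-.122)])
E
```

```text
jar 4.7
tape 13.2
mug 4.5
tin 3.3
green 4.1
clamp 4.8
0.012 [118, 202, 189, 153, 177, 328, 427, 459]
0.03 [156, 173, 137, 143, 164, 219, 206, 328]
0.046 [96, 121, 110, 100, 113, 142, 188, 210]
0.064 [118, 132, 149, 107, 129, 160, 170, 175]
0.08 [135, 115, 111, 154, 130, 150, 187, 193]
0.098 [133, 85, 110, 112, 107, 147, 174, 163]
```

```bash
python3 - <<'E'
from h import *
a=cv2.imread("pics/scene0.png");b=capture("scene")
for i in(a,b):
  k=cv2.inRange(cv2.cvtColor(i,cv2.COLOR_BGR2HSV),(18,20,110),(40,140,255))[265:325,298:360];c=max(cv2.findContours(k,0,2)[0],key=cv2.contourArea);print(cv2.minEnclosingCircle(c),cv2.boundingRect(c))
E
```

```text
((29.419540405273438, 28.319923400878906), 25.279735565185547) (5, 6, 50, 47)
((28.931034088134766, 29.287355422973633), 25.342491149902344) (5, 6, 50, 48)
```

The tape roll hasn't moved; the picture difference there was shadow. I hand in.

```bash
python3 -c "
from rig import *
print(hand_in())"
```

```text
the job is handed in; nothing more can be done
None
```

All three sanding blocks are stacked flat on the sloped stand, black side down and pushed against the backstop, and the job is handed in at about 29 s (no verdict was shown); the jar, tape roll, mug and tin look unmoved, the glue bottle I did not check, and I viewed 12 pictures against the limit of 10.

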